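# Fit the clean filter in the air cleaner

## Task

Fit the clean filter (white pleats) in the open bay of the bench air cleaner: hook its tongue under the steel lip with the filter tilted, then swing it down until it lies flat on the floor of the bay, and let go. Leave the used filter (dark pleats) where it lies.

Things in the scene. Friction and masses are not known exactly. Their poses are not given: they have to be found in the camera images.
- clean_filter: Filter to fit: blue frame, WHITE pleats, loose, flat on the bench, about 0.25 kg (sizes in mm). Frame 130 (x) x 84 (y) x 22 high; origin at the centre of the frame's underside, z up. A tongue sticks out 28 from its -x end. On top, centred at x = +6, y = 0, stands a grip rib 14 thick (x), 56 long (y), from the frame's top (z 22) to z 62: grasp it from above across its thickness, closing along the filter's x.
- tongue_tip (a point): Middle of the end of the clean filter's tongue, underside: (-93, 0, 0) of that filter (mm). Tongue 28 long, 60 wide (y), 8 thick, flush with the underside. When fitted it points to the cleaner's -x, under the lip, the filter's axes along the cleaner's, the filter's origin near (0, 0, 45) of the cleaner, with play of 5 toward the lip, 8 away from it, 7 to either side.
- used_filter: Old filter, like the clean one in shape, size and blue frame, but with nearly BLACK pleats; loose, flat on the bench; same origin. A bystander: must stay.
- air_cleaner: Green air cleaner, fixed, 207 x 130 mm; origin at its underside below mid-bay, z up. Bay open upward, floor at z 45 (grille). -x end (red switch, faces the robot): end wall, inner face x = -98, with steel lip over the floor to x = -75, 110 wide, underside 24 above floor, edge turned up to 33. Side guides at y = +-49 and end guide at x = +73 flare outward to 16 above floor. Enter tongue-end down, about 20 degrees.

How it is judged (in metres and radians):
On the way:
1. the clean filter's tongue is under the lip while the filter is still tilted (over 4 degrees) (x of tongue_tip in the frame of air_cleaner between -0.105 and -0.078 m and z of tongue_tip in the frame of air_cleaner between 0.04 and 0.066 m and y of tongue_tip in the frame of air_cleaner between -0.03 and 0.03 m and angle between clean_filter's own z axis and vertical above 0.07 rad), for 0.05 s.
At the end, for the whole second after the job is handed in: The clean filter rests released in the bay: tongue at least 6 mm under the lip, underside within 6 mm of the bay's floor, flat within 3.4 degrees, centred within 15 mm sideways and square within 11 degrees, and the used filter within 30 mm of where it lay (x of tongue_tip in the frame of air_cleaner below -0.081 m and z of tongue_tip in the frame of air_cleaner between 0.04 and 0.051 m and z of clean_filter in the frame of air_cleaner below 0.051 m and y of clean_filter in the frame of air_cleaner between -0.015 and 0.015 m and angle between clean_filter's own z axis and vertical below 0.06 rad and angle between the x axis of clean_filter and the x axis of air_cleaner, either way round below 0.2 rad and linear speed of clean_filter below 0.02 m/s and distance of used_filter from where it was at the start of the episode below 0.03 m); the robot touches nothing.
It fails at once if the used filter is moved by more than 30 mm (distance of used_filter from where it was at the start of the episode above 0.03 m).
It also fails if it takes over 37 s, if anything falls off the work surface, if the arm or the gripper's body presses on something with over 40 N, if the wrist force passes 120 N, or if a joint passes its speed limit or range.

## Robot

A 6-joint arm with a two-finger parallel gripper is mounted at the origin on a cart in front of the work surface, level with it; the furniture and walls round the work are solid. World frame = base frame: x ahead of the robot, y to its left, z up, the work surface at z = 0. Lengths are in m, angles in degrees, forces in N, time in s.
With the tool pointing down it reaches from about 0.275 to 0.825 m from the base axis. Payload 4.9 kg.
Tool frame: the origin (TCP) lies midway between the tips of the shut fingers; the grasp point (between the pads) lies 19 mm behind it; z points along the fingers, y is the line along which they close (so a half turn about z gives the same grasp; the last joint's range is limited). The gripper opens to 85 mm and grips with 20 to 120 N. Pads are 22 mm wide; open, the fingers measure 114 mm over their backs; the gripper's body (76 mm by 85 mm) begins 54 mm behind the grasp point. The pads swing forward as they close: fully open they stand 13 mm farther back than shut.
Start: joints at [59.175, 18.69, -11.035, 60.275, 0, 82.311], TCP at [0.216, 0.506, 0.231] pointing down, gripper open.
Joint ranges: [-152.03, 152.03], [-55.5, 102.48], [-74.3, 77.21], [-110.64, 120.58], [-84.22, 78.4], [-180, 180]. Speed limits (degrees/s): [147.25, 147.25, 180, 180, 180, 180].

## Interface

Orientations are given as a 3x3 rotation matrix whose columns are the frame's x, y, z axes.
In Python, from station import arm, grab_frame, hand_in gives the robot as it stands. The module is installed in compiled form; this text tells all that it offers.
- The arm moves only by the tool send_rows, never from a script. Its argument "moves" is a list of rows, each a list of 7 numbers: the shift along the tool's x, y, z scaled (see below), then the turn, a rotation vector about the tool's x, y, z scaled (see below), then the opening, from -1 (shut) to 1 (fully open). In form: [[tx, ty, tz, rx, ry, rz, fingers], ...]. A call has 1 to 12 rows; each row is the pose to reach, as a shift and turn from the pose commanded when the call began, along the tool's axes at that moment; what a row does not reach only later rows make up. The controller multiplies each number of a shift by 25 cm and each number of a turn by 30 degrees. A row lasts 1/10 s, in which the tool goes at most 50 mm and 8.59 degrees, less where a joint would pass 70% of its speed; a pose out of reach is approached as far as the arm can. A call with a number of a shift or a turn outside -1 to 1 is refused whole. A call with a gripper value outside its range is refused whole. The fingers move at their own pace and stop on an object; the grip force is fixed at half the most. Time passes only in rows, so rows that repeat a pose let the fingers close. It gives the time, the measured TCP pose, the force, the opening and the grip force at its end, in the units of the state.
- arm.get_obs(): the state, without advancing time (a new reading comes with each control period).
- grab_frame(name): name is "scene" or "side" or "wrist"; returns a dict with "color" (480x640x3 uint8, red, green, blue), "depth" (480x640 float32, m along the optical axis (not along the pixel's ray), 0 where there is no reading), "fx", "fy", "cx", "cy" (pixels), "pose" (4x4, takes a point from camera to world coordinates). Camera axes: x right, y up, looking along -z (the intrinsics and any distortion apply to the point x, -y, -z); pixel columns grow to the right and rows downward; lengths in m; the calibration is good to about 2 mm. A picture is of the moment at which its call begins.
- hand_in(): hands the job in; it is judged then, once.
The state is a dict: "time_s": time; "joint_pos": joint angles; "joint_velocities": joint speeds; "effort": joint torques, N m; "tool_pos": TCP position; "eef_rot": TCP orientation; "force": force on the tool from outside, world axes, zero at the start; "wrist_torque": the same for the moment, N m; "finger_gap": opening from 0.0 (shut) to 1.0 (fully open); "grip_force": force on a finger pad.
Only numpy, scipy, OpenCV 4.12 (cv2) and the standard library are available. Lean on these libraries where they do the work, as an engineer would, in place of code of your own. Each camera call takes 0.05 s, during which the arm holds its last target. There are 200 camera calls.

## Working session

There is one attempt and no reset: what is moved stays moved. The work goes in short steps, Python scripts to look and compute and a tool call to move; the robot and the scene stay as the last step left them, time stands still between calls to the robot, and variables do not carry over. Pictures are saved under pics/ and viewed, at most 10 in all, crops included, and the job is handed in when it is done.

Besides the shell and the picture viewer there is one more tool, called after "Call:" in YAML: its name, and indented under it one key for each argument. send_rows: Moves the arm, as the interface text tells. Shifts and turns lie within -1 to 1; 1 stands for 25 cm of shift or 30 degrees of turn. Its arguments: {"type":"object","properties":{"moves":{"type":"array"}},"required":["moves"]}

```bash
mkdir -p pics; python3 - <<'E'
from station import arm, grab_frame
import cv2,numpy as np
o=arm.get_obs();print(o['time_s'],o['tool_pos'],o['eef_rot'],o['finger_gap'])
for n in ('scene','side'):
    f=grab_frame(n);cv2.imwrite(f'pics/{n}0.png',f['color'][:,:,::-1])
    np.savez(f'{n}0.npz',**f);print(n,f['fx'],f['fy'],f['cx'],f['cy'],np.round(f['pose'],3).tolist(),f.keys())
E
```

```text
0.0 [0.21578083 0.5052769  0.23051356] [[-9.19583942e-01  3.92892604e-01 -8.80377927e-04]
 [ 3.92893516e-01  9.19582838e-01 -1.44555184e-03]
 [ 2.41633806e-04 -1.67520104e-03 -9.99998568e-01]] 1.0012776734378408
scene 437.07455406279274 437.07455406279274 312.917329533337 240.2502350435441 [[0.89, 0.209, -0.405, 0.058], [-0.455, 0.437, -0.776, -0.78], [0.014, 0.875, 0.484, 0.496], [0.0, 0.0, 0.0, 1.0]] dict_keys(['color', 'depth', 'fx', 'fy', 'cx', 'cy', 'pose'])
side 595.3496551633559 595.3496551633559 313.726629419749 240.8537923755436 [[0.962, 0.189, -0.198, 0.236], [-0.274, 0.627, -0.729, -0.9], [-0.014, 0.756, 0.655, 0.765], [0.0, 0.0, 0.0, 1.0]] dict_keys(['color', 'depth', 'fx', 'fy', 'cx', 'cy', 'pose'])
```

View pics/scene0.png

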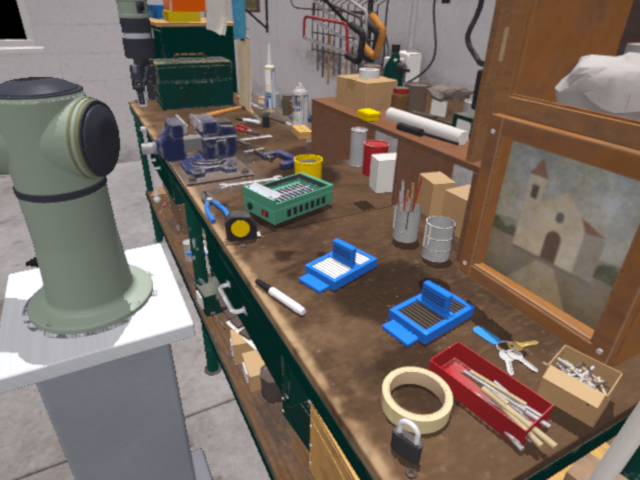

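View pics/side0.png

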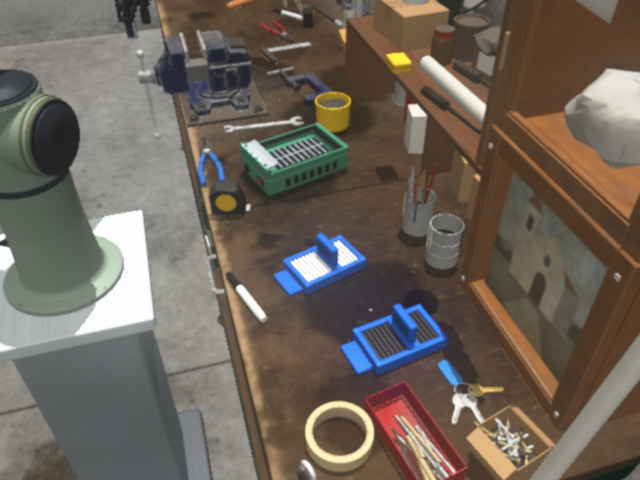

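The clean filter (white pleats) is at about scene (340,265) / side (322,262), with its tongue toward the robot. The used filter is at side (398,338). The green cleaner is at side (295,158), with its red switch at (263,182).

```bash
cat > h.py <<'E'
import cv2,numpy as np
def cloud(f):
    v,u=np.mgrid[:480,:640];d=f['depth']
    p=np.stack([(u-f['cx'])/f['fx']*d,-(v-f['cy'])/f['fy']*d,-d,np.ones_like(d)],-1)
    return (p@f['pose'].T)[...,:3]
def hsv(f): return cv2.cvtColor(np.ascontiguousarray(f['color']),cv2.COLOR_RGB2HSV)
BLUE=((105,150,60),(125,255,255)); GREEN=((60,90,30),(90,255,255)); 
def comps(m,minA=150):
    n,l,s,c=cv2.connectedComponentsWithStats(m.astype(np.uint8))
    return [(l==i,s[i,4],c[i]) for i in range(1,n) if s[i,4]>minA]
def rect(p):
    r=cv2.minAreaRect(p[:,:2].astype(np.float32)*1000);return np.round(r[0],1),np.round(r[1],1),round(r[2],1)
E
python3 - <<'E'
from h import *
for n in ('scene','side'):
    f=dict(np.load(n+'0.npz'));P=cloud(f);h=hsv(f);ok=f['depth']>0
    for nm,c in (('blue',BLUE),('green',GREEN),('red',((0,150,90),(8,255,255)))):
        for m,a,ce in comps((cv2.inRange(h,*c)>0)&ok,40 if nm=='red' else 400):
            p=P[m]
            if p[:,0].max()>1 or p[:,2].min()<-.05: continue
            print(n,nm,a,ce.round(),'med',np.median(p,0).round(3),'z',np.percentile(p[:,2],[1,50,99]).round(3))
            if nm=='blue':
                for lo,hi in ((.004,.012),(.018,.026),(.054,.066)):
                    q=p[(p[:,2]>lo)&(p[:,2]<hi)]
                    if len(q)>10: print('   ',lo,len(q),rect(q),q[:,:2].mean(0).round(4))
                print('   all',rect(p))
            if nm=='green':
                print('  all',rect(p)); z=np.percentile(p[:,2],99); q=p[p[:,2]>z-.006]; print('  top',z,rect(q))
                print(np.histogram(p[:,2],bins=np.arange(0,.1,.005)))
            if nm=='red': print('  ',p.mean(0).round(4))
E
```

```text
scene blue 1660 [337. 268.] med [ 0.459 -0.147  0.019] z [-0.001  0.019  0.062]
    0.004 477 (array([ 447. , -158.2]), array([ 73.3, 166.8]), 74.2) [ 0.4166 -0.153 ]
    0.018 468 (array([ 465.5, -124.7]), array([131.7,  85.9]), 16.3) [ 0.4569 -0.1391]
    0.054 145 (array([ 471.4, -123.1]), array([15. , 54.3]), 16.7) [ 0.4702 -0.1261]
   all (array([ 472.1, -113.9]), array([214.8, 124.6]), 31.3)
scene blue 2613 [427. 315.] med [ 0.525 -0.345  0.02 ] z [-0.001  0.02   0.061]
    0.004 680 (array([ 509.5, -359.7]), array([ 73.6, 167.6]), 66.5) [ 0.4727 -0.349 ]
    0.018 874 (array([ 531.9, -328.9]), array([132.2,  84.5]), 9.5) [ 0.5208 -0.3396]
    0.054 230 (array([ 538. , -328.3]), array([16.4, 56.5]), 8.9) [ 0.5355 -0.3304]
   all (array([ 528.6, -307.1]), array([191.9, 129.1]), 9.4)
scene green 4875 [194.  67.] med [0.614 1.528 0.174] z [0.011 0.174 0.346]
  all (array([ 674. , 1828.8]), array([720.3, 447.3]), 80.6)
  top 0.34579607661013945 (array([ 629. , 1949.2]), array([279.9, 520.5]), 51.6)
(array([ 4, 34, 81, 73, 76, 72, 81, 66, 82, 73, 80, 75, 74, 88, 75, 77, 82,
       7
[... 2161 characters left out ...]
 14,   8,   0,   0,   0,   0]), array([0.   , 0.005, 0.01 , 0.015, 0.02 , 0.025, 0.03 , 0.035, 0.04 ,
       0.045, 0.05 , 0.055, 0.06 , 0.065, 0.07 , 0.075, 0.08 , 0.085,
       0.09 , 0.095]))
side red 43 [278.  25.] med [0.651 1.042 0.009] z [0.003 0.009 0.013]
   [0.6512 1.0379 0.0086]
side red 55 [269.  29.] med [0.615 1.013 0.008] z [0.002 0.008 0.014]
   [0.6154 1.0153 0.0078]
side red 602 [388. 422.] med [ 0.458 -0.463  0.001] z [-0.002  0.001  0.035]
   [ 0.4586 -0.4691  0.0075]
side red 356 [452. 461.] med [ 0.518 -0.553  0.014] z [-0.001  0.014  0.034]
   [ 0.5171 -0.5532  0.0147]
side red 87 [405. 469.] med [ 0.452 -0.548  0.015] z [0.006 0.015 0.028]
   [ 0.4518 -0.5467  0.0159]
```

Call:
send_rows:
  moves:
    - [-0.66, -0.45, -0.3, 0, 0, 0.78, 1]
    - [-0.66, -0.45, -0.3, 0, 0, 0.78, 1]
    - [-0.66, -0.45, -0.3, 0, 0, 0.78, 1]
    - [-0.66, -0.45, -0.3, 0, 0, 0.78, 1]
    - [-0.66, -0.45, -0.3, 0, 0, 0.78, 1]

```text
time_s: 0.6
tool_pos: [0.3257, 0.335, 0.3079]
eef_rot: [[-0.685, 0.729, 0.002], [0.729, 0.685, 0.0], [-0.001, 0.002, -1.0]]
force: [-0.2, 0.2, 0.2]
finger_gap: 1.001
grip_force: 0.0
```

Call:
send_rows:
  moves:
    - [-0.78, -0.15, -0.3, 0, 0, 0.78, 1]
    - [-0.78, -0.15, -0.3, 0, 0, 0.78, 1]
    - [-0.78, -0.15, -0.3, 0, 0, 0.78, 1]
    - [-0.78, -0.15, -0.3, 0, 0, 0.78, 1]
    - [-0.78, -0.15, -0.3, 0, 0, 0.78, 1]
    - [-0.78, -0.15, -0.3, 0, 0, 0.78, 1]
    - [-0.78, -0.15, -0.3, 0, 0, 0.78, 1]

```text
time_s: 1.3
tool_pos: [0.4298, 0.171, 0.3804]
eef_rot: [[-0.344, 0.939, -0.002], [0.939, 0.344, 0.0], [0.001, -0.002, -1.0]]
force: [0.1, 0.6, 0.2]
finger_gap: 1.003
grip_force: 0.0
```

```bash
python3 - <<'E'
from station import arm, grab_frame
from h import *
o=arm.get_obs();print(o['time_s'],o['tool_pos'],o['eef_rot'],o['joint_pos'])
f=grab_frame('wrist');cv2.imwrite('pics/wrist1.png',f['color'][:,:,::-1]);np.savez('wrist1.npz',**f);print(f['pose'].round(3).tolist(),f['fx'])
E
```

```text
1.3 [0.4297568  0.17099674 0.38037056] [[-3.43683134e-01  9.39083672e-01 -1.93918778e-03]
 [ 9.39085011e-01  3.43684612e-01  4.78204824e-04]
 [ 1.11554334e-03 -1.65671125e-03 -9.99998005e-01]] [ 1.25072531e+01  5.94911878e+00 -5.70322722e+00  7.84501910e+01
  5.08106529e-02  8.24057116e+01]
[[0.939, -0.332, -0.088, 0.407], [0.343, 0.906, 0.246, 0.233], [-0.002, -0.262, 0.965, 0.522], [0.0, 0.0, 0.0, 1.0]] 421.023628902747
```

View pics/wrist1.png

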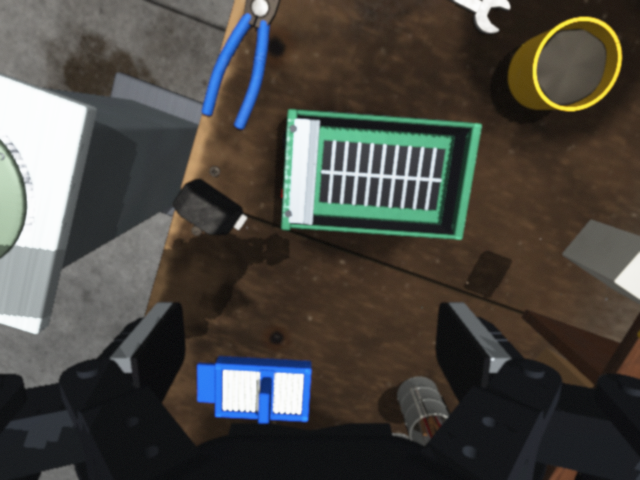

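The wrist view shows the cleaner from above, with the rim from (288,110) to (480,125) and (465,238) and the lip at columns 292–320. The clean filter is at (263,390). I'll measure both from this view.

```bash
python3 - <<'E'
from h import *
f=dict(np.load('wrist1.npz'));P=cloud(f);h=hsv(f);ok=f['depth']>0
g=(cv2.inRange(h,*GREEN)>0)&ok
m,a,c=max(comps(g),key=lambda t:t[1] if 250<t[2][0]<500 else 0)
p=P[m];print('green',a,c,rect(p),np.histogram(p[:,2],bins=np.arange(.03,.09,.004)))
top=p[p[:,2]>np.percentile(p[:,2],99)-.006];print('top',rect(top))
v,u=np.mgrid[:480,:640]
lip=(h[...,2]>150)&(h[...,1]<60)&(u>280)&(u<335)&(v>105)&(v<240)&ok
m2,a2,c2=max(comps(lip,50),key=lambda t:t[1]);q=P[m2];print('lip',a2,c2,rect(q),np.percentile(q[:,2],[1,10,50,90,99]).round(4))
r=rect(top);yaw=np.radians(20)
for y in (19,19.5,20,20.5,21):
    t=np.radians(y);e=np.array([np.cos(t),np.sin(t)]);n=np.array([-e[1],e[0]])
    print(y,'top x',np.percentile(top[:,:2]@e,[.5,99.5]).round(4),'y',np.percentile(top[:,:2]@n,[.5,99.5]).round(4),'lip x',np.percentile(q[:,:2]@e,[1,99]).round(4),'lip y',np.percentile(q[:,:2]@n,[1,99]).round(4))
t=np.radians(20);e=np.array([np.cos(t),np.sin(t)]);n=np.array([-e[1],e[0]])
# profile along mid row: height vs x in cleaner frame; floor-grille extents
Q=P.reshape(-1,3)[ok.ravel()];C=np.array([.493,.196]);X=(Q[:,:2]-C)@e;Y=(Q[:,:2]-C)@n
for nm,A,B in(('x',X,Y),('y',Y,X)):
    s=abs(B)<.012;
    print(nm,[(round(float(b)*1000),round(float(np.median(Q[s&(abs(A-b)<.0015),2])*1000),1)) for b in np.arange(-.114,.115,.003) if (s&(abs(A-b)<.0015)).any()])
m,a,c=max(comps((cv2.inRange(h,*BLUE)>0)&ok),key=lambda t:t[1] if t[2][1]>330 else 0);p=P[m]
for lo,hi in ((.004,.012),(.018,.026),(.054,.068)):
    q=p[(p[:,2]>lo)&(p[:,2]<hi)];print('blue',lo,len(q),rect(q))
E
```

```text
green 4487 [384.51548919 173.67617562] (array([501.3, 208.1]), array([147.2, 100.8]), 16.0) (array([   0,    0,   18, 3777,  324,  349,   19,    0,    0,    0,    0,
          0,    0,    0]), array([0.03 , 0.034, 0.038, 0.042, 0.046, 0.05 , 0.054, 0.058, 0.062,
       0.066, 0.07 , 0.074, 0.078, 0.082, 0.086]))
top (array([501.9, 208.4]), array([146.1, 100.8]), 16.1)
lip 2581 [303.41766757 170.44750097] (array([415.9, 183.4]), array([ 27.9, 110.5]), 16.0) [0.0702 0.0714 0.0728 0.0757 0.0772]
19 top x [0.4705 0.617 ] y [-0.0199  0.0872] lip x [0.4398 0.4682] lip y [-0.016   0.0919]
19.5 top x [0.4704 0.6176] y [-0.0252  0.0831] lip x [0.4399 0.4689] lip y [-0.0199  0.0879]
20 top x [0.4702 0.6182] y [-0.0305  0.0789] lip x [0.4399 0.4697] lip y [-0.0238  0.0839]
20.5 top x [0.47   0.6187] y [-0.0358  0.0748] lip x [0.4397 0.4703] lip y [-0.0277  0.08  ]
21 top x [0.4698 0.6192] y [-0.0411  0.0706] lip x [0.4395 0.4709] lip y [-0.0316  0.0759]
x [(-114, 431.0), (-111, 417.4), (-108, 446.3), (-105, 460.6), (-102, 465.1), (-99, 468.3), (-96, 72.0), (-93, 72.1), (-90, 72.3), (-87, 458.3)
[... 1277 characters left out ...]
7.7), (-3, 447.9), (0, 447.3), (3, 446.8), (6, 443.4), (9, 447.3), (12, 444.5), (15, 45.2), (18, 45.1), (21, 45.1), (24, 45.1), (27, 44.9), (30, 45.0), (33, 44.6), (36, 44.9), (39, 45.1), (42, 45.0), (45, 44.2), (48, 44.4), (51, 44.2), (54, 43.9), (57, 44.5), (60, 53.9), (63, 56.9), (66, 59.4), (69, 59.8), (72, 59.5), (75, 0.5), (78, -0.5), (81, -0.6), (84, -0.7), (87, -0.6), (90, -1.0), (93, -0.6), (96, -0.6), (99, -0.6), (102, -0.7), (105, -0.6), (108, -0.6), (111, -0.5), (114, -0.7)]
blue 0.004 978 (array([ 433.9, -103.9]), array([169.3,  61.9]), 44.6)
blue 0.018 1702 (array([ 467.8, -124.1]), array([128.8,  86.9]), 16.7)
blue 0.054 347 (array([ 471.4, -117.1]), array([14.1, 45.9]), 16.2)
```

```bash
python3 - <<'E'
from h import *
f=dict(np.load('wrist1.npz'));P=cloud(f);h=hsv(f);ok=f['depth']>0
v,u=np.mgrid[:480,:640]
lip=(h[...,2]>150)&(h[...,1]<60)&(u>280)&(u<335)&(v>105)&(v<240)&ok
q=P[max(comps(lip,50),key=lambda t:t[1])[0]]
Q=P.reshape(-1,3)[ok.ravel()]
for y in (15.5,16,16.5):
    t=np.radians(y);e=np.array([np.cos(t),np.sin(t)]);n=np.array([-e[1],e[0]])
    print(y,'lip x',np.percentile(q[:,:2]@e,[1,99]).round(4),'lip y',np.percentile(q[:,:2]@n,[1,99]).round(4))
    X=Q[:,:2]@e;Y=Q[:,:2]@n
    fl=(Q[:,2]>.03)&(Q[:,2]<.047);zz=(Q[:,2]>.049)&(Q[:,2]<.0585);rim=(Q[:,2]>.0585)&(Q[:,2]<.066)
    cx,cy=.54,.061
    def lim(A,B,lo,hi,k): # floor extents in slices of B
        return [round(float(k(A[fl&(B>b)&(B<b+.015)&(A>lo)&(A<hi)])),4) for b in np.arange(*( (cy-.035,cy+.03,.02) if A is X else (cx-.04,cx+.05,.025)))]
    print(' floor+x',lim(X,Y,.5,.65,np.max),' y-',lim(Y,X,0,.06,np.min),' y+',lim(Y,X,.06,.13,np.max))
    box=(X>.42)&(X<.67)&(Y>-.03)&(Y<.15)&(Q[:,2]>.05)&(Q[:,2]<.08)
    print(' outer x',np.percentile(X[box],[.3,99.7]).round(4),'y',np.percentile(Y[box],[.3,99.7]).round(4))
E
```

```text
15.5 lip x [0.4375 0.4635] lip y [0.0118 0.1196]
 floor+x [0.6276, 0.6269, 0.627, 0.6273]  y- [0.0162, 0.0164, 0.0166, 0.017]  y+ [0.1145, 0.1147, 0.115, 0.1151]
 outer x [0.4308 0.6356] y [0.002  0.1299]
16 lip x [0.4381 0.464 ] lip y [0.0079 0.1158]
 floor+x [0.6279, 0.6276, 0.6273, 0.6281]  y- [0.0118, 0.0118, 0.0118, 0.012]  y+ [0.1268, 0.1266, 0.1269, 0.1266]
 outer x [0.4314 0.6361] y [-0.0024  0.1249]
16.5 lip x [0.4386 0.4646] lip y [0.004  0.1118]
 floor+x [0.6277, 0.6281, 0.6276, 0.6289]  y- [0.0073, 0.0072, 0.0069, 0.0069]  y+ [0.1225, 0.122, 0.122, 0.1215]
 outer x [0.4319 0.6368] y [-0.0073  0.1205]
```

Call:
send_rows:
  moves:
    - [-0.8, -0.16, 0.5, 0, 0, 0.12, 1]
    - [-0.8, -0.16, 0.5, 0, 0, 0.12, 1]
    - [-0.8, -0.16, 0.5, 0, 0, 0.12, 1]
    - [-0.8, -0.16, 0.5, 0, 0, 0.12, 1]
    - [-0.8, -0.16, 0.5, 0, 0, 0.12, 1]
    - [-0.8, -0.16, 0.5, 0, 0, 0.12, 1]

```text
time_s: 1.95
tool_pos: [0.4598, -0.0324, 0.2529]
eef_rot: [[-0.281, 0.96, -0.006], [0.96, 0.281, 0.001], [0.002, -0.005, -1.0]]
force: [-0.7, 0.6, -0.7]
finger_gap: 1.001
grip_force: 0.0
```

```bash
cat > goto.py <<'E'
import numpy as np
from scipy.spatial.transform import Rotation as R
from station import arm
def Rt(yaw,tilt): # tool y=filter x, z=-filter z; tilt lowers tongue end
    t=R.from_euler('z',yaw,degrees=True)*R.from_euler('y',-tilt,degrees=True)
    F=t.as_matrix();return np.c_[F[:,1],F[:,0],-F[:,2]],F
def cmd(p,yaw,tilt,quiet=0):
    o=arm.get_obs();A=np.array(o['eef_rot']);G,_=Rt(yaw,tilt)
    d=A.T@(np.array(p)-o['tool_pos'])/.25;r=R.from_matrix(A.T@G).as_rotvec(degrees=True)/30
    print('t',o['time_s'],'move',d.round(3),r.round(3))
E
python3 -c "
from goto import *
cmd((.4712,-.1237,.14),16.3,0);cmd((.4712,-.1237,.026),16.3,0)"
```

```text
t 1.95 move [-0.364 -0.057  0.451] [-0.01  -0.004  0.001]
t 1.95 move [-0.365 -0.054  0.907] [-0.01  -0.004  0.001]
```

Call:
send_rows:
  moves:
    - [-0.364, -0.056, 0.45, -0.01, -0.004, 0, 1]
    - [-0.364, -0.056, 0.45, -0.01, -0.004, 0, 1]
    - [-0.364, -0.056, 0.45, -0.01, -0.004, 0, 1]
    - [-0.364, -0.056, 0.45, -0.01, -0.004, 0, 1]
    - [-0.364, -0.056, 0.45, -0.01, -0.004, 0, 1]

```text
time_s: 2.45
tool_pos: [0.4734, -0.1207, 0.1433]
eef_rot: [[-0.285, 0.959, 0.003], [0.959, 0.285, 0.001], [0.0, 0.004, -1.0]]
force: [0.3, -0.2, 0.7]
finger_gap: 0.999
grip_force: 0.0
```

```bash
python3 - <<'E'
from goto import *
from station import grab_frame
from h import *
f=grab_frame('side');P=cloud(f);m=(cv2.inRange(hsv(f),*BLUE)>0)&(f['depth']>0)
for k,a,c in comps(m,400):
    p=P[k];q=p[(p[:,2]>.054)&(p[:,2]<.066)]
    if len(q)>20: print(c,rect(q))
print(arm.get_obs()['tool_pos'])
cmd((.4712,-.1237,.026),16.3,0)
E
```

```text
[317.37612478 267.24415117] (array([ 470.4, -124.4]), array([14.4, 56.2]), 16.1)
[392.56777742 340.90359107] (array([ 536.6, -330.1]), array([14.9, 55.9]), 9.2)
[ 0.47411479 -0.12080886  0.14428571]
t 2.5 move [-0.007 -0.017  0.473] [0.01  0.002 0.01 ]
```

Call:
send_rows:
  moves:
    - [-0.008, -0.014, 0.47, 0.005, 0, 0.005, 1]
    - [-0.008, -0.014, 0.47, 0.005, 0, 0.005, 1]
    - [-0.008, -0.014, 0.47, 0.005, 0, 0.005, 1]
    - [-0.008, -0.014, 0.47, 0.005, 0, 0.005, 1]
    - [-0.008, -0.014, 0.47, 0.005, 0, 0.005, -1]
    - [-0.008, -0.014, 0.47, 0.005, 0, 0.005, -1]
    - [-0.008, -0.014, 0.47, 0.005, 0, 0.005, -1]
    - [-0.008, -0.014, 0.47, 0.005, 0, 0.005, -1]
    - [-0.008, -0.014, 0.47, 0.005, 0, 0.005, -1]
    - [-0.008, -0.014, 0.47, 0.005, 0, 0.005, -1]

```text
time_s: 3.5
tool_pos: [0.4727, -0.1259, 0.0272]
eef_rot: [[-0.281, 0.96, 0.005], [0.96, 0.281, -0.002], [-0.003, 0.004, -1.0]]
force: [-0.5, 0.3, 6.6]
finger_gap: 0.158
grip_force: 59.6
```

Call:
send_rows:
  moves:
    - [0, 0, 0, 0, 0, 0, -1]
    - [0, 0, 0, 0, 0, 0, -1]
    - [0, 0, 0, 0, 0, 0, -1]
    - [0, 0, 0, 0, 0, 0, -1]
    - [0, 0, 0, 0, 0, 0, -1]

```text
time_s: 4.0
tool_pos: [0.4728, -0.1259, 0.0272]
eef_rot: [[-0.281, 0.96, 0.005], [0.96, 0.281, -0.002], [-0.003, 0.004, -1.0]]
force: [-0.2, 1.4, 8.5]
finger_gap: 0.155
grip_force: 59.6
```

Call:
send_rows:
  moves:
    - [0, 0, -0.2, 0, 0, 0, -1]
    - [0, 0, -0.4, 0, 0, 0, -1]
    - [0, 0, -0.6, 0, 0, 0, -1]
    - [0, 0, -0.8, 0, 0, 0, -1]
    - [0.2, 0, -0.8, 0, 0, 0, -1]
    - [0.4, 0, -0.8, 0, 0, 0, -1]
    - [0.4, 0, -0.8, 0, 0, 0, -1]
    - [0.4, 0, -0.8, 0, 0, 0, -1]
    - [0.4, 0, -0.8, 0, 0, 0, -1]

```text
time_s: 4.9
tool_pos: [0.4432, -0.0298, 0.2259]
eef_rot: [[-0.281, 0.96, 0.003], [0.96, 0.281, -0.002], [-0.002, 0.002, -1.0]]
force: [0.2, 0.5, -3.9]
finger_gap: 0.157
grip_force: 59.9
```

```bash
cat > inhand.py <<'E'
from goto import *
from station import grab_frame
from h import *
o=arm.get_obs();A=np.array(o['eef_rot']);T=np.array(o['tool_pos']);print(o['time_s'],T,A.round(3).tolist(),o['grip_force'],o['force'])
B=np.c_[A[:,1],A[:,0],-A[:,2]] # ideal filter axes
def go():
  for n in ('scene','side'):
    f=grab_frame(n);cv2.imwrite(f'pics/{n}_{o["time_s"]:.2f}.png',f['color'][:,:,::-1]);P=cloud(f);m=(cv2.inRange(hsv(f),*BLUE)>0)&(f['depth']>0)&(np.linalg.norm(P-T,axis=2)<.16)
    p=(P[m]-T)@B; print(n,len(p),'z hist',np.histogram(p[:,2],bins=np.arange(-.04,.05,.004))[0])
    for lo,hi in ((-.028,-.014),(-.010,.003)):
        q=p[(p[:,2]>lo)&(p[:,2]<hi)]
        if len(q)<30: continue
        c=np.linalg.lstsq(np.c_[q[:,:2],np.ones(len(q))],q[:,2],rcond=None)[0]
        print(n,lo,len(q),rect(q),'plane',c.round(4))
go()
E
python3 inhand.py
```

```text
4.9 [ 0.4431822  -0.02977122  0.22585226] [[-0.281, 0.96, 0.003], [0.96, 0.281, -0.002], [-0.002, 0.002, -1.0]] 59.93104934692383 [ 0.15374489  0.50620726 -3.92953782]
scene 1323 z hist [  0   0   0  75 210 201 145 151 296  43  23  20  20  21  21  19  25  22
  28   2   0   1]
scene -0.028 557 (array([-33.6, -24.5]), array([ 76.1, 166.4]), 58.3) plane [ 0.0144  0.0298 -0.0188]
scene -0.01 436 (array([-8.2,  3. ]), array([131.5,  86.1]), 0.6) plane [ 0.013   0.0171 -0.0056]
side 1868 z hist [  0   0   1 129 390 269 179 212 473  39  15  14  15  10  16  16  17  20
  52   1   0   0]
side -0.028 872 (array([-34.8, -25.6]), array([ 72.3, 165.8]), 58.8) plane [ 0.0065  0.016  -0.0198]
side -0.01 659 (array([-7.8,  0.8]), array([132.6,  88.8]), 0.5) plane [ 0.0005  0.0021 -0.0066]
```

```bash
cat > plan.py <<'E'
from goto import *
import sys
C=np.array([.5017,.208,0]);YAW=16.0;OFF=np.array([-.099,.001,-.0272])
def tcp(tip,tilt):
    _,F0=Rt(YAW,0);_,F=Rt(YAW,tilt);return C+F0@(np.array(tip)/1000)-F@OFF
def tipnow():
    o=arm.get_obs();A=np.array(o['eef_rot']);B=np.c_[A[:,1],A[:,0],-A[:,2]]
    t=Rt(YAW,0)[1].T@(np.array(o['tool_pos'])+B@OFF-C)*1000
    print('tip',t.round(1),'tilt',round(float(np.degrees(np.arcsin(B[2,0]))),2),'F',np.round(o['force'],1),'tcp',np.round(o['tool_pos'],4))
if __name__=='__main__':
    tipnow()
    for s in sys.argv[1:]:
        x,y,z,t=map(float,s.split(','));print(s,tcp((x,y,z),t).round(4));cmd(tcp((x,y,z),t),YAW,t)
E
python3 plan.py -- -65,0,110,20 2>&1 || sed -i 's/sys.argv\[1:\]/[a for a in sys.argv[1:] if a!="--"]/' plan.py; python3 plan.py -- -65,0,110,20
```

```text
tip [-220.7 -212.4  198.4] tilt 0.13 F [ 0.5  0.3 -3.9] tcp [ 0.4433 -0.0302  0.2258]
Traceback (most recent call last):
  File "plan.py", line 13, in <module>
    x,y,z,t=map(float,s.split(','));print(s,tcp((x,y,z),t).round(4));cmd(tcp((x,y,z),t),YAW,t)
    ^^^^^^^
ValueError: could not convert string to float: '--'
tip [-220.7 -212.4  198.4] tilt 0.13 F [ 0.5  0.3 -3.9] tcp [ 0.4433 -0.0302  0.2258]
-65,0,110,20 [0.52   0.2122 0.1694]
t 5.0 move [0.846 0.565 0.225] [-0.662  0.003  0.008]
```

Call:
send_rows:
  moves:
    - [0.2, 0.13, 0, -0.2, 0, 0, -1]
    - [0.4, 0.26, 0, -0.4, 0, 0, -1]
    - [0.6, 0.4, 0, -0.6, 0, 0, -1]
    - [0.8, 0.56, 0, -0.662, 0.003, 0.008, -1]
    - [0.846, 0.565, 0.12, -0.662, 0.003, 0.008, -1]
    - [0.846, 0.565, 0.225, -0.662, 0.003, 0.008, -1]
    - [0.846, 0.565, 0.225, -0.662, 0.003, 0.008, -1]
    - [0.846, 0.565, 0.225, -0.662, 0.003, 0.008, -1]
    - [0.846, 0.565, 0.225, -0.662, 0.003, 0.008, -1]
    - [0.846, 0.565, 0.225, -0.662, 0.003, 0.008, -1]

```text
time_s: 6.0
tool_pos: [0.5208, 0.2123, 0.1713]
eef_rot: [[-0.275, 0.903, 0.331], [0.961, 0.258, 0.095], [-0.0, 0.345, -0.939]]
force: [-0.5, -0.2, -3.4]
finger_gap: 0.154
grip_force: 60.2
```

```bash
python3 plan.py; python3 inhand.py | head -3; python3 - <<'E'
import cv2
from station import grab_frame
a=cv2.imread('pics/side_6.05.png')
import glob;g=sorted(glob.glob('pics/side_*.png'));print(g);a=cv2.imread(g[-1])
b=cv2.imread(sorted(glob.glob('pics/scene_*.png'))[-1])
a=cv2.resize(a[80:220,200:380],None,fx=4,fy=4)[:,:720];b=cv2.resize(b[130:260,210:370],None,fx=4,fy=4)
cv2.imwrite('pics/crA.png',a);cv2.imwrite('pics/crB.png',b)
E
```

```text
tip [-6.410e+01 -1.000e-01  1.117e+02] tilt 20.15 F [-0.5 -0.2 -3.4] tcp [0.5208 0.2123 0.1713]
6.0 [0.52075102 0.21228019 0.17133966] [[-0.275, 0.903, 0.331], [0.961, 0.258, 0.095], [-0.0, 0.345, -0.939]] 60.190613865852356 [-0.46436102 -0.21270911 -3.39484188]
scene 827 z hist [  0   0   0  34 140 149  86  90 204  23  12   7  11   6   9  10   9  14
  23   0   0   0]
['pics/side_4.90.png', 'pics/side_6.00.png'][ WARN:0@0.439] global loadsave.cpp:275 findDecoder imread_('pics/side_6.05.png'): can't open/read file: check file path/integrity
```

View pics/crA.png

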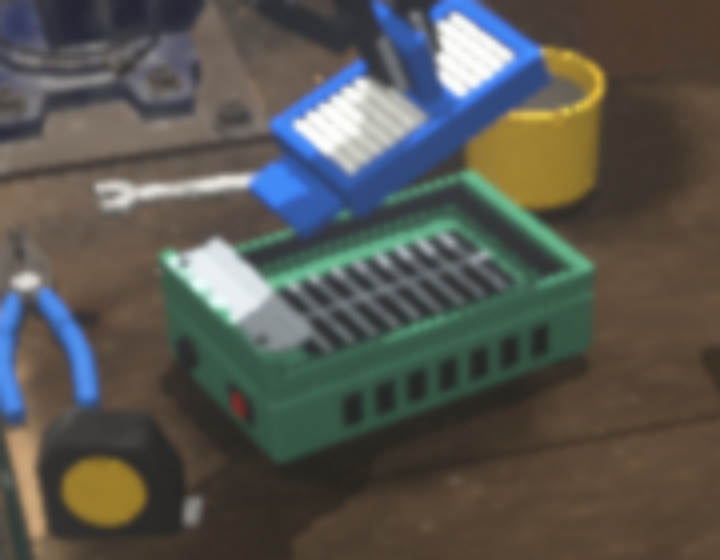

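The crop shows the tilted filter above the bay with the tongue at (300,200), just past the lip at (250,290), and nothing touching. Next I check the tongue against the lip in the same cameras.

```bash
cat > rel.py <<'E'
from plan import *
from station import grab_frame
from h import *
F0=Rt(YAW,0)[1];tipnow()
for n in ('scene','side'):
    f=grab_frame(n);P=(cloud(f)-C)@F0*1000;h=hsv(f);ok=f['depth']>0
    near=(abs(P[...,0])<200)&(abs(P[...,1])<150)&ok
    s=near&(h[...,2]>110)&(h[...,1]<60)&(P[...,0]<-60)&(P[...,0]>-115)&(P[...,2]>62)&(P[...,2]<85)&(abs(P[...,1])<62)
    q=P[s]
    if len(q)>20: print(n,'lip',len(q),'x',np.percentile(q[:,0],[1,50,99]).round(1),'y',np.percentile(q[:,1],[1,99]).round(1),'z',np.percentile(q[:,2],[1,50,99]).round(1))
    b=near&(cv2.inRange(h,*BLUE)>0);A=np.array(arm.get_obs()['eef_rot']);B=np.c_[A[:,1],A[:,0],-A[:,2]]
    p=((C+P[b]/1000@F0.T)-np.array(arm.get_obs()['tool_pos']))@B*1000-OFF*1000 # tip frame
    t=p[(p[:,0]<24)&(p[:,2]<14)];top=p[(p[:,2]>19)&(p[:,2]<26)&(p[:,0]>20)]
    print(n,'tongue',len(t),'x',np.percentile(t[:,0],[1,99]).round(1) if len(t) else '','y',np.percentile(t[:,1],[1,99]).round(1) if len(t) else '','ztop',np.percentile(t[:,2],[50,90]).round(1),'frame',rect(top/1000),'z',np.median(top[:,2]).round(1))
E
python3 rel.py
```

```text
tip [-64.4   0.2 111.5] tilt 20.14 F [ 1.7  0.7 -2.6] tcp [0.5204 0.2125 0.1711]
scene lip 258 x [-109.1  -89.5  -76. ] y [-54.1  53.1] z [69.8 72.6 76.4]
scene tongue 267 x [-160.4   23.7] y [-27.8 145.9] ztop [4.1 8.1] frame (array([91.4,  0.4]), array([ 86.4, 130.7]), 89.8) z 21.0
side lip 432 x [-109.4  -91.5  -77.9] y [-56.1  53.1] z [68.6 72.3 77.2]
side tongue 434 x [-159.2   23.8] y [-29.4 145.2] ztop [3.7 8.7] frame (array([90.3,  0.1]), array([ 87.1, 130.7]), 89.5) z 21.4
```

```bash
python3 plan.py -- -65,0,80,20 -65,0,50,20 -91,0,48,20
```

```text
tip [-64.7   0.5 111.1] tilt 20.1 F [-0.5  0.1 -2.9] tcp [0.52   0.2128 0.1707]
-65,0,80,20 [0.52   0.2122 0.1394]
t 6.2 move [-0.002 -0.044  0.117] [ 0.003 -0.001  0.001]
-65,0,50,20 [0.52   0.2122 0.1094]
t 6.2 move [-0.002 -0.085  0.23 ] [ 0.003 -0.001  0.001]
-91,0,48,20 [0.495  0.205  0.1074]
t 6.2 move [-0.002 -0.185  0.202] [ 0.003 -0.001  0.001]
```

Call:
send_rows:
  moves:
    - [-0.002, -0.02, 0.058, 0, 0, 0, -1]
    - [-0.002, -0.044, 0.117, 0, 0, 0, -1]
    - [-0.002, -0.064, 0.17, 0, 0, 0, -1]
    - [-0.002, -0.085, 0.225, 0, 0, 0, -1]
    - [-0.002, -0.085, 0.225, 0, 0, 0, -1]
    - [-0.002, -0.085, 0.225, 0, 0, 0, -1]

```text
time_s: 6.8
tool_pos: [0.519, 0.2124, 0.1099]
eef_rot: [[-0.277, 0.903, 0.329], [0.961, 0.26, 0.095], [0.0, 0.342, -0.94]]
force: [0.4, -0.0, -3.1]
finger_gap: 0.158
grip_force: 60.1
```

```bash
python3 plan.py -- -80,0,49,20 -90,0,48,20; python3 - <<'E'
import cv2
from station import grab_frame
a=grab_frame('side')['color'][80:220,200:380,::-1];b=grab_frame('wrist')['color'][:,:,::-1]
cv2.imwrite('pics/mid.png',cv2.resize(a,None,fx=4,fy=4));
E
```

```text
tip [-65.9   0.4  50.5] tilt 20.01 F [ 0.4 -0.  -3.1] tcp [0.519  0.2124 0.1099]
-80,0,49,20 [0.5056 0.2081 0.1084]
t 6.8 move [-0.002 -0.055 -0.014] [ 0.    -0.001  0.002]
-90,0,48,20 [0.4959 0.2053 0.1074]
t 6.8 move [-0.002 -0.094 -0.024] [ 0.    -0.001  0.002]
```

View pics/mid.png

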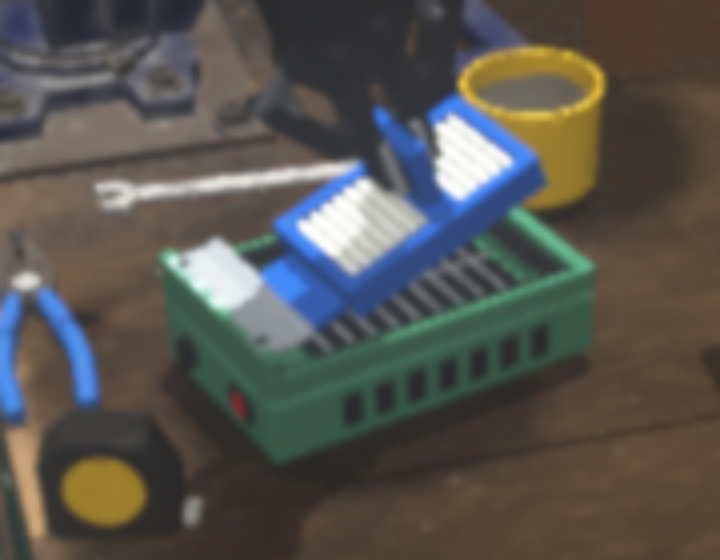

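The tongue (about (290,295)) is down in the bay right beside the lip edge, with no contact force. I'll slide it under.

Call:
send_rows:
  moves:
    - [-0.002, -0.03, -0.008, 0, 0, 0, -1]
    - [-0.002, -0.055, -0.014, 0, 0, 0, -1]
    - [-0.002, -0.075, -0.019, 0, 0, 0, -1]
    - [-0.002, -0.094, -0.024, 0, 0, 0, -1]
    - [-0.002, -0.094, -0.024, 0, 0, 0, -1]
    - [-0.002, -0.094, -0.024, 0, 0, 0, -1]

```text
time_s: 7.5
tool_pos: [0.4959, 0.2054, 0.1074]
eef_rot: [[-0.277, 0.903, 0.329], [0.961, 0.26, 0.095], [0.0, 0.343, -0.939]]
force: [-0.3, 0.1, -2.3]
finger_gap: 0.156
grip_force: 60.2
```

```bash
python3 plan.py -- -90,0,47.5,15 -90,0,47,10 -90,0,46.5,5 -90,0,46,0
```

```text
tip [-89.9  -0.   47.9] tilt 20.04 F [-0.3  0.1 -2.3] tcp [0.4959 0.2054 0.1074]
-90,0,47.5,15 [0.5006 0.2066 0.0994]
t 7.5 move [-0.     0.007  0.037] [ 0.168 -0.001  0.003]
-90,0,47,10 [0.5046 0.2078 0.091 ]
t 7.5 move [-0.     0.011  0.074] [ 0.335 -0.001  0.003]
-90,0,46.5,5 [0.508  0.2088 0.0822]
t 7.5 move [-0.     0.012  0.112] [ 0.501 -0.001  0.003]
-90,0,46,0 [0.5106 0.2095 0.0732]
t 7.5 move [-0.     0.01   0.149] [ 0.668 -0.001  0.003]
```

Call:
send_rows:
  moves:
    - [0, 0.004, 0.019, 0.084, 0, 0.002, -1]
    - [0, 0.007, 0.037, 0.168, 0, 0.003, -1]
    - [0, 0.009, 0.056, 0.252, 0, 0.003, -1]
    - [0, 0.011, 0.074, 0.335, 0, 0.003, -1]
    - [0, 0.0115, 0.093, 0.418, 0, 0.003, -1]
    - [0, 0.012, 0.112, 0.501, 0, 0.003, -1]
    - [0, 0.012, 0.112, 0.501, 0, 0.003, -1]
    - [0, 0.012, 0.112, 0.501, 0, 0.003, -1]

```text
time_s: 8.3
tool_pos: [0.5081, 0.2089, 0.0817]
eef_rot: [[-0.276, 0.958, 0.084], [0.961, 0.275, 0.025], [0.001, 0.088, -0.996]]
force: [0.1, -0.9, -3.8]
finger_gap: 0.155
grip_force: 60.2
```

```bash
python3 plan.py -- -90,0,46,2 -90,0,45.5,0
```

```text
tip [-89.8   0.1  45.9] tilt 5.03 F [ 0.1 -0.9 -3.8] tcp [0.5081 0.2089 0.0817]
-90,0,46,2 [0.5097 0.2092 0.0766]
t 8.3 move [-0.     0.004  0.021] [ 0.101 -0.001  0.   ]
-90,0,45.5,0 [0.5106 0.2095 0.0727]
t 8.3 move [-0.     0.007  0.037] [ 0.168 -0.001  0.   ]
```

Call:
send_rows:
  moves:
    - [0, 0.002, 0.01, 0.05, 0, 0, -1]
    - [0, 0.004, 0.021, 0.1, 0, 0, -1]
    - [0, 0.006, 0.029, 0.134, 0, 0, -1]
    - [0, 0.007, 0.037, 0.168, 0, 0, -1]
    - [0, 0.007, 0.037, 0.168, 0, 0, -1]
    - [0, 0.007, 0.037, 0.168, 0, 0, -1]

```text
time_s: 8.9
tool_pos: [0.5101, 0.2095, 0.0728]
eef_rot: [[-0.276, 0.961, -0.001], [0.961, 0.276, 0.0], [0.001, -0.001, -1.0]]
force: [-0.9, 0.7, -3.4]
finger_gap: 0.153
grip_force: 60.2
```

```bash
python3 plan.py; python3 rel.py
```

```text
tip [-90.5   0.1  45.7] tilt -0.05 F [-0.9  0.7 -3.4] tcp [0.5101 0.2095 0.0728]
tip [-90.5   0.1  45.7] tilt -0.05 F [-0.9  0.7 -3.4] tcp [0.5101 0.2095 0.0728]
scene lip 263 x [-108.9  -89.1  -63.4] y [-54.5  52.8] z [68.  72.5 76.5]
scene tongue 121 x [-108.4   10.8] y [ -9.2 147.7] ztop [-34.7 -32.9] frame (array([95. ,  0.8]), array([ 86. , 122.7]), 87.9) z 20.9
side lip 443 x [-109.   -91.6  -77.9] y [-56.1  53.6] z [68.1 72.  77. ]
side tongue 203 x [-108.5  -53.8] y [ 39.2 148.4] ztop [-35.2 -32.6] frame (array([89.9, -0.5]), array([ 87.5, 131.7]), 89.7) z 20.9
```

Call:
send_rows:
  moves:
    - [0, 0, 0.003, 0, 0, 0, -1]
    - [0, 0, 0.003, 0, 0, 0, 0]
    - [0, 0, 0.003, 0, 0, 0, 1]
    - [0, 0, 0.003, 0, 0, 0, 1]
    - [0, 0, 0.003, 0, 0, 0, 1]
    - [0, 0, 0.003, 0, 0, 0, 1]
    - [0, 0, 0.003, 0, 0, 0, 1]
    - [0, 0, -0.1, 0, 0, 0, 1]
    - [0, 0, -0.25, 0, 0, 0, 1]
    - [0, 0, -0.45, 0, 0, 0, 1]
    - [0, 0, -0.5, 0, 0, 0, 1]
    - [0, 0, -0.5, 0, 0, 0, 1]

```text
time_s: 10.2
tool_pos: [0.5121, 0.21, 0.2004]
eef_rot: [[-0.276, 0.961, 0.004], [0.961, 0.276, 0.002], [0.0, 0.004, -1.0]]
force: [-0.2, -0.5, -0.1]
finger_gap: 1.0
grip_force: 0.0
```

```bash
python3 - <<'E'
from plan import *
from station import grab_frame
from h import *
F0=Rt(YAW,0)[1];o=arm.get_obs();print(o['time_s'],o['tool_pos'],o['force'])
for n in('scene','side'):
    f=grab_frame(n);P=(cloud(f)-C)@F0*1000;b=(cv2.inRange(hsv(f),*BLUE)>0)&(f['depth']>0)&(abs(P[...,0])<110)&(abs(P[...,1])<70)
    p=P[b];q=p[(p[:,2]>60)&(p[:,2]<72)];c=np.linalg.lstsq(np.c_[q[:,:2],np.ones(len(q))],q[:,2],rcond=None)[0]
    print(n,rect(q/1000),'plane',c.round(4),'rib',rect(p[p[:,2]>98]/1000),p[:,2].max())
cv2.imwrite('pics/end.png',cv2.resize(f['color'][80:220,200:380,::-1],None,fx=4,fy=4))
E
```

```text
10.2 [0.51214837 0.20999802 0.20042859] [-0.1708491  -0.50465298 -0.07697541]
scene (array([10.2,  4.6]), array([102.1, 135.5]), 85.1) plane [3.70000e-03 2.96000e-02 6.56668e+01] rib (array([5.4, 1.6]), array([13.9, 57.9]), 4.6) 106.88057398214953
side (array([-0.8,  3.4]), array([132.5,  93.7]), 0.8) plane [8.00000e-04 1.85000e-02 6.51835e+01] rib (array([ 5.5, -2.5]), array([54.3, 15.4]), 87.3) 108.75604684905375
```

View pics/end.png

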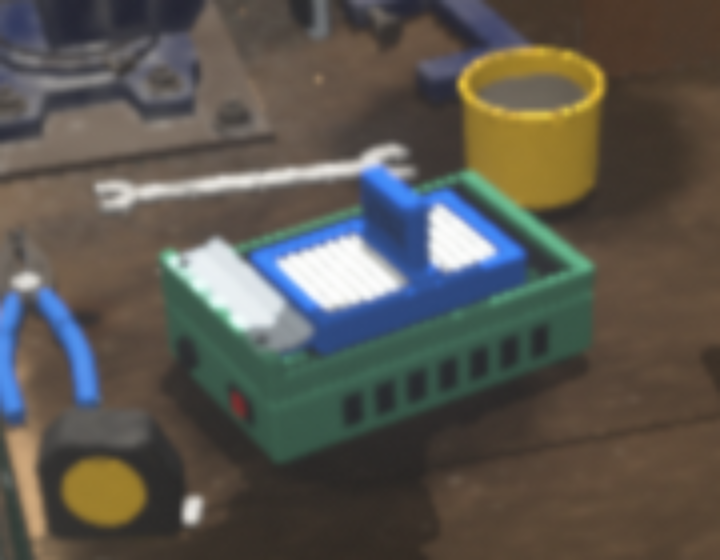

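The filter lies flat in the bay with its frame against the lip side at (290,340), its top at about 66 mm and the plane level. It's released and the gripper is clear, so I'm handing in.

```bash
python3 -c "
from station import hand_in;print(hand_in())"
```

```text
the job is handed in; nothing more can be done
None
```

The clean filter is hooked under the lip, lying flat in the bay and released; the used filter was not touched, and the job was handed in at about 10 s on the robot's clock (the hand-in gave no verdict).

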